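# Sharpened edge tools back into the fitted tool tray

## Task

The three chisels and the block plane are sharpened: move them from the plywood sharpening rack into the tool tray, each into the black insert with the yellow outline cut for it (the narrowest blade in the narrowest slot, the widest in the widest, the plane in the broad pocket). Lay each one fully down in its insert, right side up and the same way round as it lies now, handles towards the robot, and leave the mug and the wooden bit case where they are.

Things in the scene. Friction and masses are not known exactly. Their poses are not given: they have to be found in the camera images.
- narrow_chisel: Bench chisel, light wood handle, flat steel blade 12 mm wide, 267 mm long, 0.18 kg. Origin: underside at mid length; +y to the butt, z up. Handle y 11 to 129 mm, 28 wide, 30 high, round: grip at y = 45; may roll 20 deg in the grip: no harm. Blade y -134 to -6, 1 to 9 mm up. In one of 4 lanes, 72 mm apart, of a plywood rack, floor at z 8, butt to the robot; strips part them at y < -75 and > 100.
- medium_chisel: Bench chisel, light wood handle, flat steel blade 20 mm wide, 267 mm long, 0.18 kg. Origin: underside at mid length; +y to the butt, z up. Handle y 11 to 129 mm, 28 wide, 30 high, round: grip at y = 45; may roll 20 deg in the grip: no harm. Blade y -134 to -6, 1 to 9 mm up. In one of 4 lanes, 72 mm apart, of a plywood rack, floor at z 8, butt to the robot; strips part them at y < -75 and > 100.
- wide_chisel: Bench chisel, dark wood handle, flat steel blade 32 mm wide, 267 mm long, 0.18 kg. Origin: underside at mid length; +y to the butt, z up. Handle y 11 to 129 mm, 28 wide, 30 high, round: grip at y = 45; may roll 20 deg in the grip: no harm. Blade y -134 to -6, 1 to 9 mm up. In one of 4 lanes, 72 mm apart, of a plywood rack, floor at z 8, butt to the robot; strips part them at y < -75 and > 100.
- plane: Block plane, grey metal, brass-coloured cap, 48 mm wide, 162 long, 39 high, 0.72 kg. Origin: mid sole; -y to the nose (front knob), +y to the heel, z up; sole solid from y = -81 to 74 mm. Grip across the cheeks (48 mm apart, up to 34 mm high) at y = 0. Lies in a lane of the same plywood rack (floor 8 mm above the bench), heel to the robot.
- narrow_chisel_insert: Fixed tray insert for the 12 mm chisel, 70 x 290 mm, black with a yellow tool outline, floor 8 mm above the bench, walls to 20. Origin: bench height, mid width, 100 mm in from the butt end; +y to that end, to the robot. Seated chisel: origin at (0, -45, 8) mm, same axes. Blade slot 20 mm wide, y -155 to -75; handle bay 36 wide, y 55 to 95; lips chamfered 5 mm; open sideways between.
- medium_chisel_insert: Fixed tray insert for the 20 mm chisel, 70 x 290 mm, black with a yellow tool outline, floor 8 mm above the bench, walls to 20. Origin: bench height, mid width, 100 mm in from the butt end; +y to that end, to the robot. Seated chisel: origin at (0, -45, 8) mm, same axes. Blade slot 28 mm wide, y -155 to -75; handle bay 36 wide, y 55 to 95; lips chamfered 5 mm; open sideways between.
- wide_chisel_insert: Fixed tray insert for the 32 mm chisel, 70 x 290 mm, black with a yellow tool outline, floor 8 mm above the bench, walls to 20. Origin: bench height, mid width, 100 mm in from the butt end; +y to that end, to the robot. Seated chisel: origin at (0, -45, 8) mm, same axes. Blade slot 40 mm wide, y -155 to -75; handle bay 36 wide, y 55 to 95; lips chamfered 5 mm; open sideways between.
- plane_insert: Fixed tray insert for the plane, 70 x 290 mm, black with a yellow tool outline, floor 8 mm above the bench, walls to 20. Origin: bench height, mid width, 100 mm in from the end nearest the robot; +y to that end. Seated plane: origin at (0, -45, 8) mm, same axes (nose away from the robot). Pocket 56 mm wide, y -134 to 44; lips chamfered 5 mm; open sideways for fingers at y -90 to 0.
- mug: Green mug, 86 mm across and 96 mm high, standing behind the work. Leave it alone.
- bit_box: Closed beech bit case with a hinged lid, 67 x 160 x 40 mm, lying to the right of the work, beside the sharpening stone. Leave it alone.

How it is judged:
By the outcome, as a careful person would: the job done as asked, in the order asked, and still so for the second after the job is handed in, with the robot touching nothing.
It also fails if it takes over 96 s, if anything falls off the work surface, if the arm or the gripper's body presses on something with over 40 N, if the wrist force passes 120 N, or if a joint passes its speed limit or range.

## Robot

A 6-joint arm with a two-finger parallel gripper is mounted at the origin on a cart in front of the work surface, level with it; the furniture and walls round the work are solid. World frame = base frame: x ahead of the robot, y to its left, z up, the work surface at z = 0. Lengths are in m, angles in rad, forces in N, time in s.
With the tool pointing down it reaches from about 0.25 to 0.725 m from the base axis. Payload 4 kg.
Tool frame: the origin (TCP) lies on the centre line of the jaws, within the pads' length; the fingertips stand 22 mm ahead of it and the grasp point (between the pads) lies 3 mm ahead of it; z points along the fingers, y is the line along which they close (so a half turn about z gives the same grasp; the last joint's range is limited). The gripper opens to 85 mm and grips with 20 to 120 N. Pads are 22 mm wide; open, the fingers measure 114 mm over their backs; the gripper's body (76 mm by 85 mm) begins 54 mm behind the grasp point. The pads swing forward as they close: fully open they stand 13 mm farther back than shut.
Start: joints at [1.302, 0.241, 0.005, 1.335, 0, 1.571], TCP at [0.133, 0.482, 0.23] pointing down, gripper open.
Joint ranges: [-2.72, 2.72], [-1.05, 1.87], [-1.09, 1.28], [-1.99, 2.15], [-1.42, 1.44], [-3.14, 3.14]. Speed limits (rad/s): [2.79, 2.79, 3.14, 3.14, 3.14, 3.14].

## Interface

Orientations are given as a unit quaternion [x, y, z, w].
In Python, from workcell import bot gives the robot as it stands.
- The arm moves only by the shell command python3 -m inch 'ROWS'. ROWS is JSON, one flat list of numbers, 7 for each row, row after row: the shift along the world's x, y, z in mm, then the turn, a rotation vector about the world's x, y, z in rad, then the opening in per cent of the stroke, from 0 (shut) to 100 (fully open). A call has 1 to 8 rows; each row is the pose to reach, as a shift and turn from the pose commanded when the call began; what a row does not reach only later rows make up. A row lasts 1/12 s, in which the tool goes at most 41.7 mm and 7.16 degrees, less where a joint would pass 70% of its speed; a pose out of reach is approached as far as the arm can. A call with a gripper value outside its range is refused whole. The fingers move at their own pace and stop on an object; the grip force is fixed at half the most. Time passes only in rows, so rows that repeat a pose let the fingers close. It gives the time, the measured TCP pose, the force, the opening and the grip force at its end, in the units of the state.
- bot.get_obs(): the state, without advancing time (a new reading comes with each control period).
- bot.camera(name): name is "side" or "top" or "wrist"; returns the picture (420x560x3 uint8, blue, green, red); there is no depth.
- bot.camera_info(name): a dict with "intrinsics" (3x3 intrinsics, pixels), "distortion" ([k1, k2, p1, p2, k3] as OpenCV has them; the pictures are not rectified), "camera_from_world" (4x4, takes a point from world to camera coordinates); the wrist camera has in their place "hand_eye" (4x4, takes a point from camera to tool coordinates, whose origin is the TCP and whose axes are the flange's). Camera axes: x right, y down, z forward; pixel columns grow to the right and rows downward; lengths in m; the calibration is good to about 2 mm. A picture is of the moment at which its call begins: read the wrist's pose just before it. camera_info takes no time and is no camera call.
- bot.job_done(): hands the job in; it is judged then, once.
Trained networks look in the newest picture that a camera, given by its name, has taken for a name from the list of things; names that differ only in an ending like _2 or _b are one class to them, and where a whole thing is asked for, a point or a joint stands for the part that bears it (a point fixed in the world has none). Each returns a list of dicts, best first, with "confidence" (0 to 1); they miss things now and then, are a little off and sometimes report something else, mostly with a low value. They report only what shows in the picture. A call takes as long as a camera call.
- bot.silhouettes(camera, target): "mask" (420x560 bool, what is visible of it) and "uv" ([column, row] in pixels, amid what is visible of it).
- bot.spot_point(camera, target): "uv" ([column, row] in pixels: a listed point, or the origin of a listed thing).
The state is a dict: "clock": time; "joint_pos": joint angles; "joint_vel": joint speeds; "tau": joint torques, N m; "eef_pos": TCP position; "tool_rot": TCP orientation; "ft_force": force on the tool from outside, world axes, zero at the start; "ft_torque": the same for the moment, N m; "grip_width": finger opening in m; "grasp_force": force on a finger pad.
Only numpy, scipy, OpenCV 4.12 (cv2) and the standard library are available. Lean on these libraries where they do the work, as an engineer would, in place of code of your own. Each camera call takes 0.05 s, during which the arm holds its last target. There are 200 camera calls.

## Working session

There is one attempt and no reset: what is moved stays moved. The work goes in short steps, Python scripts to look and compute and a shell command to move; the robot and the scene stay as the last step left them, time stands still between calls to the robot, and variables do not carry over. Pictures are saved under pics/ and viewed, at most 14 in all, crops included, and the job is handed in when it is done.

```bash
mkdir -p pics; ls; python3 - <<'E'
from workcell import bot
import cv2,numpy as np
o=bot.get_obs(); print({k:np.round(o[k],3) for k in ('clock','eef_pos','tool_rot','grip_width','joint_pos')})
for n in('top','side'):
    cv2.imwrite(f'pics/{n}0.png',bot.camera(n)); i=bot.camera_info(n); print(np.round(i['camera_from_world'],3),np.round(i['intrinsics'],1))
print(bot.camera_info('wrist')['hand_eye'])
E
```

```text
pics
{'clock': np.float64(0.0), 'eef_pos': array([0.133, 0.481, 0.229]), 'tool_rot': array([ 0.134,  0.991, -0.001, -0.   ]), 'grip_width': np.float64(0.085), 'joint_pos': array([1.302, 0.241, 0.004, 1.335, 0.   , 1.571])}
[[ 0.006 -1.    -0.007 -0.081]
 [-0.995 -0.006 -0.095  0.623]
 [ 0.095  0.007 -0.995  1.506]
 [ 0.     0.     0.     1.   ]] [[544.1   0.  282.9]
 [  0.  544.1 203.5]
 [  0.    0.    1. ]]
[[ 6.510e-01  7.590e-01 -2.000e-03 -3.680e-01]
 [ 5.470e-01 -4.720e-01 -6.910e-01 -3.520e-01]
 [-5.260e-01  4.490e-01 -7.220e-01  2.027e+00]
 [ 0.000e+00  0.000e+00  0.000e+00  1.000e+00]] [[507.5   0.  277.3]
 [  0.  507.5 204.6]
 [  0.    0.    1. ]]
[[-9.92702115e-04 -9.53442928e-01 -3.01571879e-01  7.60117247e-02]
 [ 9.99999442e-01 -1.05570571e-03  4.59379090e-05  1.78185889e-04]
 [-3.62170329e-04 -3.01571665e-01  9.53443443e-01 -1.44131775e-01]
 [ 0.00000000e+00  0.00000000e+00  0.00000000e+00  1.00000000e+00]]
```

View pics/top0.png

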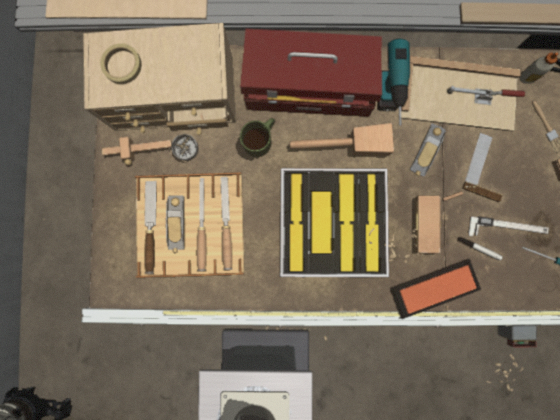

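```bash
cat > h.py <<'E'
from workcell import bot
import cv2,numpy as np
from scipy.spatial.transform import Rotation as R
def cam(n,o=None):
    i=bot.camera_info(n);K=np.array(i['intrinsics']);D=np.array(i['distortion'],float)
    if n=='wrist':
        T=np.eye(4);T[:3,:3]=R.from_quat(o['tool_rot']).as_matrix();T[:3,3]=o['eef_pos']
        C=np.linalg.inv(T@np.array(i['hand_eye']))
    else: C=np.array(i['camera_from_world'])
    return K,D,C
def back(c,uv,z):
    K,D,C=c;p=cv2.undistortPoints(np.array(uv,float).reshape(-1,1,2),K,D)[:,0]
    d=np.c_[p,np.ones(len(p))]@C[:3,:3];o=-C[:3,:3].T@C[:3,3]
    return o+d*((np.atleast_1d(z)-o[2])/d[:,2])[:,None]
def proj(c,P):
    K,D,C=c;return cv2.projectPoints(np.array(P,float).reshape(-1,1,3),cv2.Rodrigues(C[:3,:3])[0],C[:3,3],K,D)[0][:,0]
T4=['narrow_chisel','medium_chisel','wide_chisel','plane']
E
python3 - <<'E'
from h import *
c=cam('top'); bot.camera('top')
for t in T4+[t+'_insert' for t in T4]+['mug','bit_box']:
    z=0 if 'insert' in t else .008
    s=bot.spot_point('top',t)[:3]; print(t,[(round(a['confidence'],2),np.round(a['uv']),np.round(back(c,[a['uv']],z)[0],3)) for a in s])
    for m in bot.silhouettes('top',t)[:3]:
        ys,xs=np.nonzero(m['mask']); P=back(c,np.c_[xs,ys],.015)[:,:2].astype(np.float32)
        r=cv2.minAreaRect(P); mu=P.mean(0);w,v=np.linalg.eigh(np.cov((P-mu).T)); a=v[:,1]
        print('   sil',round(m['confidence'],2),len(xs),np.round(r[0],3),np.round(r[1],3),'axis deg',round(np.degrees(np.arctan2(a[1],a[0]))%180,1))
E
```

```text
narrow_chisel [(0.66, array([200., 226.]), array([0.56 , 0.158, 0.008]))]
   sil 0.97 699 [0.565 0.151] [0.031 0.266] axis deg 0.7
medium_chisel [(0.59, array([227., 223.]), array([0.569, 0.083, 0.008])), (0.2, array([294., 238.]), array([ 0.528, -0.11 ,  0.008]))]
   sil 0.66 718 [0.569 0.087] [0.264 0.028] axis deg 3.9
   sil 0.29 1026 [0.567 0.229] [0.163 0.055] axis deg 179.7
wide_chisel [(0.57, array([150., 226.]), array([0.558, 0.304, 0.008])), (0.49, array([228., 224.]), array([0.568, 0.08 , 0.008]))]
   sil 0.85 963 [0.555 0.304] [0.266 0.033] axis deg 0.4
plane []
   sil 0.65 992 [0.568 0.231] [0.16  0.052] axis deg 0.6
narrow_chisel_insert [(0.75, array([374., 240.]), array([ 0.525, -0.337,  0.   ]))]
   sil 0.89 2523 [ 0.574 -0.33 ] [0.288 0.073] axis deg 0.4
medium_chisel_insert [(0.58, array([264., 140.]), array([ 0.812, -0.019,  0.   ])), (0.57, array([296., 237.]), array([ 0.53 , -0.114,  0.   ]))]
wide_chisel_insert [(0.85, array([345., 238.]), array([ 0.527, -0.255,  0.   ]))]
   sil 0.89 2575 [ 0.575 -0.258] [0.071 0.291] axis deg 0.1
   sil 0.64 2608 [ 0.576 -0.185] [0.074 0.294] axis deg 0.1
   sil 0.45 960 [0.816 0.001] [0.109 0.095] axis deg 161.8
plane_insert [(0.84, array([320., 238.]), array([ 0.529, -0.182,  0.   ]))]
   sil 0.82 2550 [ 0.574 -0.187] [0.29  0.071] axis deg 180.0
   sil 0.67 963 [0.816 0.001] [0.109 0.095] axis deg 164.4
mug [(0.85, array([262., 141.]), array([ 0.809, -0.015,  0.008])), (0.49, array([319., 240.]), array([ 0.523, -0.181,  0.008])), (0.33, array([225., 224.]), array([0.568, 0.088, 0.008]))]
   sil 0.84 994 [0.821 0.005] [0.092 0.12 ] axis deg 160.1
   sil 0.18 2503 [ 0.574 -0.113] [0.291 0.071] axis deg 180.0
bit_box [(0.59, array([430., 224.]), array([ 0.568, -0.498,  0.008]))]
   sil 0.74 2530 [ 0.575 -0.257] [0.291 0.071] axis deg 0.6
```

The picture shows the rack lanes, left to right: the dark wide chisel (col 150), the plane (175), and two light chisels (200 and 227). The tray's four pockets are at cols 296, 320, 346 and 372. I'll move over the rack to look closer.

```bash
python3 -m inch '[40,-30,30,0,0,0.1,60, 70,-55,70,0,0,0.2,60, 100,-82,71,0,0,0.269,60, 130,-109,71,0,0,0.269,60, 160,-136,71,0,0,0.269,60, 190,-160,71,0,0,0.269,60, 220,-185,71,0,0,0.269,60, 250,-210,71,0,0,0.269,60]'
python3 -m inch '[30,-20,0,0,0,0,60, 60,-45,0,0,0,0,60, 88,-71,0,0,0,0,60, 88,-71,0,0,0,0,60, 88,-71,0,0,0,0,60]'
cat > look.py <<'E'
import sys
from h import *
o=bot.get_obs();im=bot.camera('wrist');c=cam('wrist',o)
print(np.round(o['eef_pos'],4),np.round(o['tool_rot'],4),round(o['clock'],2))
cv2.imwrite(sys.argv[1],im)
for t in sys.argv[2:]:
    for m in bot.silhouettes('wrist',t)[:2]:
        ys,xs=np.nonzero(m['mask']); P=back(c,np.c_[xs,ys],.012)[:,:2].astype(np.float32)
        r=cv2.minAreaRect(P); mu=P.mean(0);w,v=np.linalg.eigh(np.cov((P-mu).T)); a=v[:,1]
        print(t,round(m['confidence'],2),len(xs),'rect',np.round(r[0],4),np.round(r[1],3),'ax',round((np.degrees(np.arctan2(a[1],a[0]))+90)%180-90,1),'px',xs.min(),xs.max(),ys.min(),ys.max())
        # blade slice width and centre at lanes of x
        for q in (.1,.2,.3,.6,.7,.8):
            x0=P[:,0].max()-q*np.ptp(P[:,0]); s=P[abs(P[:,0]-x0)<.004]
            if len(s): print('    x%.3f y %.4f w %.4f'%(x0,(s[:,1].max()+s[:,1].min())/2,np.ptp(s[:,1])))
    for s in bot.spot_point('wrist',t)[:2]: print('  spot',round(s['confidence'],2),np.round(s['uv']),np.round(back(c,[s['uv']],0 if 'insert' in t else .008)[0],4))
E
python3 look.py pics/w1.png narrow_chisel medium_chisel wide_chisel plane
```

```text
clock: 1.82
eef_pos: [0.3743, 0.2786, 0.3017]
tool_rot: [-0.0, 1.0, 0.0, 0.0]
ft_force: [0.2, 1.8, -0.1]
grip_width: 0.0511
grasp_force: 0.0
clock: 2.23
eef_pos: [0.4621, 0.2076, 0.3008]
tool_rot: [0.002, 1.0, -0.0, -0.0]
ft_force: [-0.6, 0.1, 0.4]
grip_width: 0.0513
grasp_force: 0.0
[0.4621 0.2076 0.3008] [ 2.1e-03  1.0e+00 -1.0e-04 -5.0e-04] 2.23
  spot 0.61 [250. 234.] [0.5655 0.1565 0.008 ]
medium_chisel 0.84 1870 rect [0.5269 0.0797] [0.181 0.032] ax 4.4 px 181 214 154 264
    x0.599 y 0.0862 w 0.0227
    x0.581 y 0.0856 w 0.0228
    x0.563 y 0.0817 w 0.0215
    x0.509 y 0.0781 w 0.0311
    x0.491 y 0.0772 w 0.0316
    x0.473 y 0.0759 w 0.0312
  spot 0.82 [210. 238.] [0.5729 0.0913 0.008 ]
wide_chisel 0.57 2089 rect [0.5186 0.3037] [0.189 0.033] ax 1.1 px 331 356 144 261
    x0.594 y 0.3050 w 0.0326
    x0.575 y 0.3042 w 0.0326
    x0.556 y 0.3068 w 0.0207
    x0.499 y 0.3050 w 0.0292
    x0.481 y 0.3032 w 0.0307
    x0.462 y 0.3036 w 0.0299
wide_chisel 0.46 2835 rect [0.5706 0.2304] [0.16 0.05] ax 1.8 px 279 311 189 281
    x0.634 y 0.2322 w 0.0502
    x0.618 y 0.2320 w 0.0498
    x0.602 y 0.2319 w 0.0493
    x0.554 y 0.2314 w 0.0478
    x0.539 y 0.2296 w 0.0504
    x0.523 y 0.2295 w 0.0499
  spot 0.94 [341. 230.] [0.5603 0.3035 0.008 ]
```

View pics/w1.png

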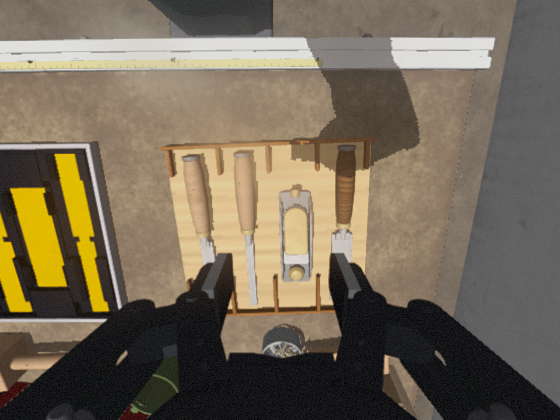

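The wrist view, with image right being +y, shows medium at col 198 (tilted about 4°), narrow at 247, plane at 296 and wide at 345. The fingers hide the blade tips, so I'll move forward 80 mm and measure each axis at its proper height.

```bash
python3 -m inch '[40,-6,0,0,0,0,60, 80,-12,10,0,0,0,60, 85,-12,20,0,0,0,60, 85,-12,20,0,0,0,60, 85,-12,20,0,0,0,60]'
cat > look.py <<'E'
import sys
from h import *
o=bot.get_obs();im=bot.camera('wrist');c=cam('wrist',o)
print(np.round(o['eef_pos'],4),np.round(o['tool_rot'],4),round(o['clock'],2))
cv2.imwrite(sys.argv[1],im)
for t in sys.argv[2:]:
    for m in bot.silhouettes('wrist',t)[:2]:
        ys,xs=np.nonzero(m['mask']); ex=[]
        ins='insert' in t
        zs=(.02,) if ins else (.017,.023) if 'ch' in t else (.035,)
        print(t,round(m['confidence'],2),len(xs),'px',xs.min(),xs.max(),ys.min(),ys.max())
        for z in zs:
            P=back(c,np.c_[xs,ys],z)[:,:2]; x0,x1=P[:,0].min(),P[:,0].max(); L=x1-x0
            lo,hi=(.08,.4) if z==.023 else (.58,.95) if z==.017 else (.1,.9)
            q=[]
            for x in np.arange(x0+lo*L,x0+hi*L,.004):
                s=P[abs(P[:,0]-x)<.003]
                if len(s): q.append((x,(s[:,1].max()+s[:,1].min())/2,np.ptp(s[:,1])))
            q=np.array(q); f=np.polyfit(q[:,0],q[:,1],1)
            print('  z',z,'x %.4f..%.4f L %.3f'%(x0,x1,L),'slope deg %.1f'%np.degrees(np.arctan(f[0])),'mid x %.4f y %.4f'%((x0+x1)/2,np.polyval(f,(x0+x1)/2)),'w %.4f'%np.median(q[:,2]),'y(x=.52) %.4f'%np.polyval(f,.52))
    for s in bot.spot_point('wrist',t)[:1]: print('  spot',round(s['confidence'],2),np.round(s['uv']),np.round(back(c,[s['uv']],0 if 'insert' in t else .008)[0],4))
E
python3 look.py pics/w2.png narrow_chisel medium_chisel wide_chisel plane
```

```text
clock: 3.1
eef_pos: [0.5461, 0.1975, 0.3211]
tool_rot: [-0.0, 1.0, 0.0, -0.0]
ft_force: [-0.5, -0.5, -1.1]
grip_width: 0.0517
grasp_force: 0.0
[0.5461 0.1975 0.3211] [-2.e-04  1.e+00  1.e-04 -1.e-04] 3.1
narrow_chisel 0.73 2120 px 239 261 89 256
  z 0.017 x 0.4316..0.6952 L 0.264 slope deg 1.6 mid x 0.5634 y 0.1554 w 0.0114 y(x=.52) 0.1542
  z 0.023 x 0.4322..0.6922 L 0.260 slope deg 1.5 mid x 0.5622 y 0.1549 w 0.0268 y(x=.52) 0.1538
narrow_chisel 0.2 8023 px 39 122 87 269
  z 0.017 x 0.4278..0.7204 L 0.293 slope deg 1.6 mid x 0.5741 y -0.1142 w 0.0744 y(x=.52) -0.1157
  z 0.023 x 0.4284..0.7171 L 0.289 slope deg 3.8 mid x 0.5727 y -0.1008 w 0.0647 y(x=.52) -0.1043
  spot 0.64 [253. 179.] [0.5645 0.1535 0.008 ]
medium_chisel 0.91 2466 px 188 225 93 254
  z 0.017 x 0.4368..0.6915 L 0.255 slope deg 3.6 mid x 0.5641 y 0.0864 w 0.0196 y(x=.52) 0.0836
  z 0.023 x 0.4372..0.6885 L 0.251 slope deg 3.8 mid x 0.5629 y 0.0855 w 0.0280 y(x=.52) 0.0827
  spot 0.89 [212. 183.] [0.5706 0.0872 0.008 ]
wide_chisel 0.93 3299 px 335 364 81 252
  z 0.017 x 0.4210..0.6879 L 0.267 slope deg 1.2 mid x 0.5545 y 0.3035 w 0.0328 y(x=.52) 0.3027
  z 0.023 x 0.4217..0.6850 L 0.263 slope deg 0.6 mid x 0.5533 y 0.3029 w 0.0281 y(x=.52) 0.3025
  spot 0.85 [347. 173.] [0.5551 0.3032 0.008 ]
plane 0.92 3200 px 285 319 129 230
  z 0.035 x 0.4863..0.6407 L 0.154 slope deg 1.9 mid x 0.5635 y 0.2299 w 0.0483 y(x=.52) 0.2284
plane 0.61 3329 px 335 364 81 251
  z 0.035 x 0.4230..0.6774 L 0.254 slope deg 0.2 mid x 0.5502 y 0.2995 w 0.0291 y(x=.52) 0.2994
  spot 0.8 [303. 179.] [0.5646 0.2326 0.008 ]
```

View pics/w2.png

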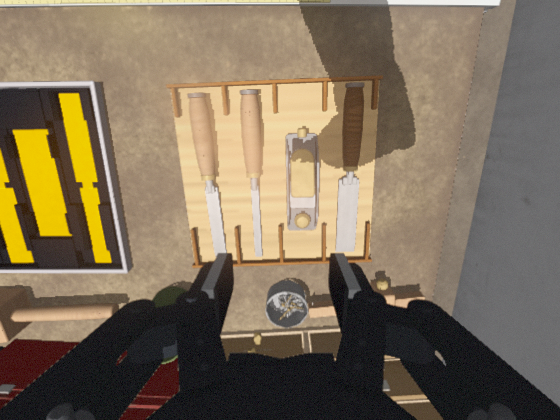

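The blade widths come out at 11.4, 19.6 and 32.8 mm, which confirms which chisel is which: medium at col 205, narrow at 252 and wide at 350. Next is the tray.

```bash
python3 -m inch '[0,-40,0,0,0,0,60, 0,-80,0,0,0,0,60, 0,-120,0,0,0,0,60, 0,-160,0,0,0,0,60, 0,-200,0,0,0,0,60, 0,-240,0,0,0,0,60, 0,-280,0,0,0,0,60, 0,-320,0,0,0,0,60]'
python3 -m inch '[0,-40,0,0,0,0,60, 0,-80,0,0,0,0,60, 0,-97,0,0,0,0,60, 0,-97,0,0,0,0,60, 0,-97,0,0,0,0,60]'
python3 look.py pics/w3.png narrow_chisel_insert medium_chisel_insert wide_chisel_insert plane_insert
```

```text
clock: 4.22
eef_pos: [0.5456, -0.1246, 0.3216]
tool_rot: [-0.0, 1.0, -0.0, 0.0]
ft_force: [0.5, -0.6, 0.4]
grip_width: 0.0512
grasp_force: 0.0
clock: 4.63
eef_pos: [0.5456, -0.2208, 0.3209]
tool_rot: [0.001, 1.0, 0.0, -0.0]
ft_force: [0.2, 0.6, -0.4]
grip_width: 0.0507
grasp_force: 0.0
[ 0.5456 -0.2208  0.3209] [ 1.1e-03  1.0e+00  4.0e-04 -3.0e-04] 4.63
narrow_chisel_insert 0.93 7890 px 180 239 87 270
  z 0.02 x 0.4280..0.7193 L 0.291 slope deg -0.4 mid x 0.5737 y -0.3277 w 0.0695 y(x=.52) -0.3273
  spot 0.61 [213. 157.] [ 0.5291 -0.3277  0.    ]
medium_chisel_insert 0.83 7737 px 323 379 87 268
  z 0.02 x 0.4289..0.7160 L 0.287 slope deg 0.4 mid x 0.5725 y -0.1158 w 0.0683 y(x=.52) -0.1161
  spot 0.85 [346. 154.] [ 0.5257 -0.1172  0.    ]
wide_chisel_insert 0.8 8054 px 230 280 88 270
  z 0.02 x 0.4299..0.7195 L 0.290 slope deg -0.2 mid x 0.5747 y -0.2572 w 0.0672 y(x=.52) -0.2570
wide_chisel_insert 0.36 7717 px 323 380 87 269
  z 0.02 x 0.4289..0.7180 L 0.289 slope deg 0.4 mid x 0.5734 y -0.1153 w 0.0675 y(x=.52) -0.1157
  spot 0.77 [255. 156.] [ 0.5283 -0.2618  0.    ]
plane_insert 0.63 8084 px 280 329 87 269
  z 0.02 x 0.4289..0.7179 L 0.289 slope deg 0.0 mid x 0.5734 y -0.1861 w 0.0677 y(x=.52) -0.1862
  spot 0.7 [302. 156.] [ 0.5282 -0.1864  0.    ]
```

View pics/w3.png

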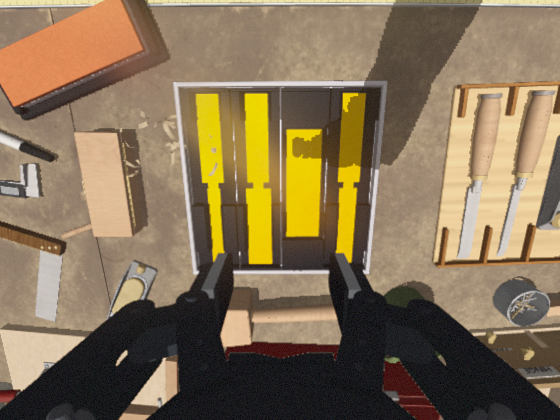

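The tray shows pockets at cols 208, 257, 304 and 352. I'll measure the yellow outlines (floor, z = 8 mm) to confirm the slot widths and centre lines.

```bash
python3 - <<'E'
from h import *
o=bot.get_obs();im=bot.camera('wrist');c=cam('wrist',o)
h=cv2.cvtColor(im,cv2.COLOR_BGR2HSV);m=cv2.inRange(h,(22,150,40),(34,255,255))
ys,xs=np.nonzero(m);P=back(c,np.c_[xs,ys],.008)
for y0 in(-.327,-.257,-.186,-.116):
    Q=P[(abs(P[:,1]-y0)<.033)&(P[:,0]>.42)&(P[:,0]<.73)]
    print(y0,'x',np.round(np.percentile(Q[:,0],[.5,99.5]),4))
    for x in(.46,.5,.53,.56,.62,.65,.67):
        s=Q[abs(Q[:,0]-x)<.004,1]
        if len(s): print('   x',x,'c %.4f w %.4f'%((s.min()+s.max())/2,np.ptp(s)))
E
```

```text
-0.327 x [0.4365 0.7023]
   x 0.46 c -0.3294 w 0.0342
   x 0.5 c -0.3295 w 0.0356
   x 0.53 c -0.3294 w 0.0348
   x 0.56 c -0.3298 w 0.0351
   x 0.62 c -0.3301 w 0.0186
   x 0.65 c -0.3289 w 0.0189
   x 0.67 c -0.3296 w 0.0205
-0.257 x [0.4366 0.7119]
   x 0.46 c -0.2567 w 0.0344
   x 0.5 c -0.2577 w 0.0354
   x 0.53 c -0.2576 w 0.0345
   x 0.56 c -0.2568 w 0.0351
   x 0.62 c -0.2566 w 0.0398
   x 0.65 c -0.2572 w 0.0404
   x 0.67 c -0.2569 w 0.0394
-0.186 x [0.4861 0.6609]
   x 0.5 c -0.1857 w 0.0537
   x 0.53 c -0.1858 w 0.0531
   x 0.56 c -0.1852 w 0.0542
   x 0.62 c -0.1846 w 0.0547
   x 0.65 c -0.1848 w 0.0540
-0.116 x [0.4364 0.7022]
   x 0.46 c -0.1130 w 0.0331
   x 0.5 c -0.1133 w 0.0339
   x 0.53 c -0.1133 w 0.0332
   x 0.56 c -0.1128 w 0.0339
   x 0.62 c -0.1120 w 0.0279
   x 0.65 c -0.1122 w 0.0270
   x 0.67 c -0.1119 w 0.0261
```

Outlines check out: slot widths are 19, 40, 54 and 27 mm, with centres at y = -.3295 (narrow), -.257 (wide), -.185 (plane) and -.113 (medium). Origin is at x = .529 and yaw is about 0. Picking the narrow chisel first.

```bash
python3 -m inch '[0,40,0,0,0,0,60, -5,80,-10,0,0,0,60, -10,120,-30,0,0,0,60, -15,160,-50,0,0,0,60, -20,200,-70,0,0,0,60, -26,238,-80,0,0,0,60, -26,278,-90,0,0,0,60, -26,317,-100,0,0,0.026,60]'
python3 -m inch '[0,38,-10,0,0,0,60, 0,58,-30,0,0,0,60, 0,58,-60,0,0,0,60, 0,58,-75,0,0,0,60, 0,58,-75,0,0,0,60,0,58,-75,0,0,0,60]'; python3 -c "
from h import *
o=bot.get_obs();print(np.round(o['eef_pos'],4),R.from_quat(o['tool_rot']).as_matrix()[:,1])"
```

```text
clock: 5.8
eef_pos: [0.5191, 0.0932, 0.2224]
tool_rot: [-0.013, 1.0, -0.0, 0.0]
ft_force: [0.6, 0.0, -0.1]
grip_width: 0.0514
grasp_force: 0.0
clock: 6.3
eef_pos: [0.5193, 0.1495, 0.1472]
tool_rot: [-0.013, 1.0, -0.0, -0.001]
ft_force: [0.8, 0.3, -0.1]
grip_width: 0.0512
grasp_force: 0.0
[0.5193 0.1495 0.1472] [-2.67502104e-02  9.99642001e-01 -5.43303796e-04]
```

```bash
python3 -m inch '[0,4,-35,0,0,0,60, 0,4,-75,0,0,0,60, 0,4,-100,0,0,0,60, 0,4,-114,0,0,0,60, 0,4,-114,0,0,0,60]' && python3 -m inch '[0,0,0,0,0,0,20, 0,0,0,0,0,0,20, 0,0,0,0,0,0,20, 0,0,0,0,0,0,20, 0,0,0,0,0,0,20]'; python3 -c "
from h import *
o=bot.get_obs();print(np.round(o['eef_pos'],4),o['ft_force'])"
```

```text
clock: 6.72
eef_pos: [0.5188, 0.1525, 0.032]
tool_rot: [-0.013, 1.0, -0.001, -0.002]
ft_force: [-0.4, -0.8, -0.3]
grip_width: 0.051
grasp_force: 0.0
clock: 7.13
eef_pos: [0.5211, 0.1536, 0.0352]
tool_rot: [-0.013, 1.0, 0.0, 0.001]
ft_force: [0.7, 0.1, 0.2]
grip_width: 0.017
grasp_force: 0.0
[0.5211 0.1536 0.0352] [0.69384166 0.07282723 0.19654881]
```

The fingers closed to 17 mm without meeting the handle, so I'll look.

```bash
python3 - <<'E'
from h import *
a=bot.camera('wrist');b=bot.camera('side')
cv2.imwrite('pics/m1.png',np.vstack([a[:,:],])[:, :]);c=cam('side');p=proj(c,[[.52,.154,.03]])[0];print(p)
x,y=int(p[0]),int(p[1]);cr=b[max(0,y-70):y+70,max(0,x-90):x+90];cv2.imwrite('pics/m2.png',np.hstack([cv2.resize(a,(400,300)),cv2.resize(cr,(386,300))]))
E
```

```text
[301.87579127 159.25931863]
```

View pics/m2.png

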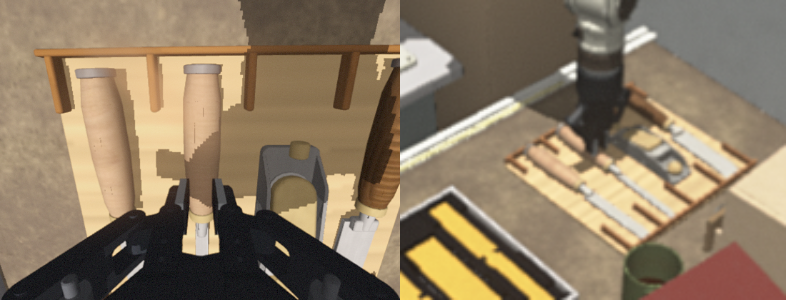

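```bash
python3 - <<'E'
from h import *
o=bot.get_obs();a=bot.camera('wrist');c=cam('wrist',o);e=o['eef_pos'];print(o['grip_width'],o['grasp_force'])
for dz in(0,-.003,-.022): print(dz,proj(c,[e+[0,-.0085,dz],e+[0,.0085,dz],e+[-.011,0,dz],e+[.011,0,dz]]).round())
a=a[200:360,180:400]
cv2.imwrite('pics/m3.png',cv2.resize(a,(792,576),interpolation=cv2.INTER_CUBIC))
for m in bot.silhouettes('wrist','narrow_chisel')[:1]:
    ys,xs=np.nonzero(m['mask']);P=back(c,np.c_[xs,ys],.023)
    for x in np.arange(.43,.57,.01):
        s=P[abs(P[:,0]-x)<.002,1]
        if len(s):print('%.3f %.4f %.4f'%(x,(s.min()+s.max())/2,np.ptp(s)))
E
```

```text
0.01679563583924667 0.0
0 [[265. 262.]
 [296. 262.]
 [281. 244.]
 [280. 279.]]
-0.003 [[266. 259.]
 [296. 260.]
 [281. 241.]
 [280. 277.]]
-0.022 [[267. 245.]
 [295. 245.]
 [281. 229.]
 [280. 261.]]
0.430 0.1612 0.0040
0.440 0.1518 0.0238
0.450 0.1526 0.0253
0.460 0.1529 0.0279
0.470 0.1531 0.0285
0.480 0.1531 0.0285
0.490 0.1540 0.0279
0.500 0.1539 0.0279
0.510 0.1542 0.0272
0.520 0.1529 0.0199
0.530 0.1538 0.0180
0.540 0.1541 0.0183
0.550 0.1544 0.0199
0.560 0.1552 0.0189
```

View pics/m3.png

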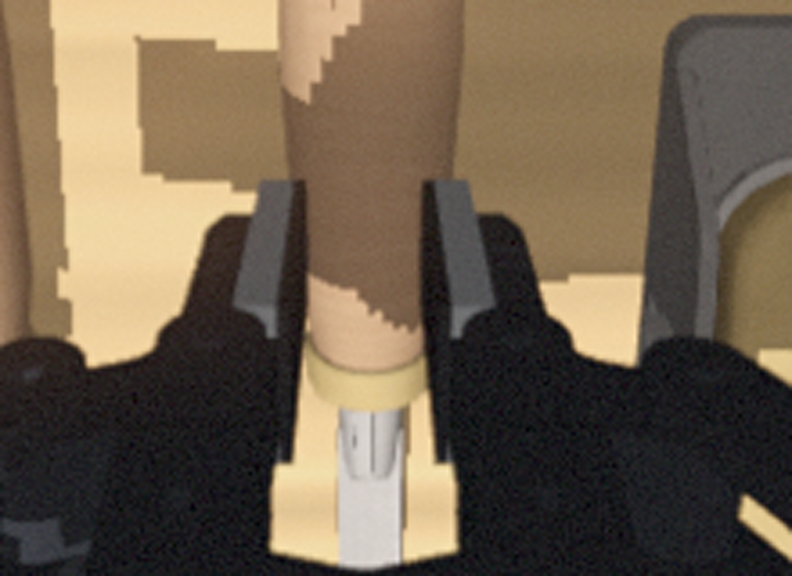

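The pad tips (crop row 182, full-image row about 250) cut across the handle's top outline, so they sit above its widest part. The grip was too high. I'll reopen and go lower in small steps, watching the force.

```bash
python3 -m inch '[0,0,5,0,0,0,60, 0,0,5,0,0,0,60, 0,0,5,0,0,0,60, 0,0,5,0,0,0,60]'; python3 -m inch '[0,0,-8,0,0,0,60,0,0,-8,0,0,0,60]';python3 -m inch '[0,0,-3,0,0,0,60,0,0,-3,0,0,0,60]';python3 - <<'E'
from h import *
o=bot.get_obs();a=bot.camera('wrist');c=cam('wrist',o);e=o['eef_pos'];print(e,o['grip_width'],o['grasp_force'])
b=bot.camera('side');b=b[100:200,240:360]
cv2.imwrite('pics/m4.png',np.hstack([cv2.resize(a[180:380,150:410],(390,300),interpolation=cv2.INTER_CUBIC),cv2.resize(b,(360,300),interpolation=cv2.INTER_CUBIC)]))
E
```

```text
clock: 7.67
eef_pos: [0.5202, 0.1534, 0.0389]
tool_rot: [-0.013, 1.0, 0.0, 0.0]
ft_force: [-0.2, -0.7, 0.3]
grip_width: 0.0512
grasp_force: 0.0
clock: 7.83
eef_pos: [0.5191, 0.1531, 0.0293]
tool_rot: [-0.013, 1.0, -0.0, -0.001]
ft_force: [-1.0, 0.3, 0.3]
grip_width: 0.0516
grasp_force: 0.0
clock: 8.0
eef_pos: [0.5194, 0.1532, 0.0268]
tool_rot: [-0.013, 1.0, -0.0, -0.001]
ft_force: [-1.0, -0.4, 0.2]
grip_width: 0.0514
grasp_force: 0.0
[0.51936848 0.15315784 0.02681242] 0.05141555264001796 0.0
```

View pics/m4.png

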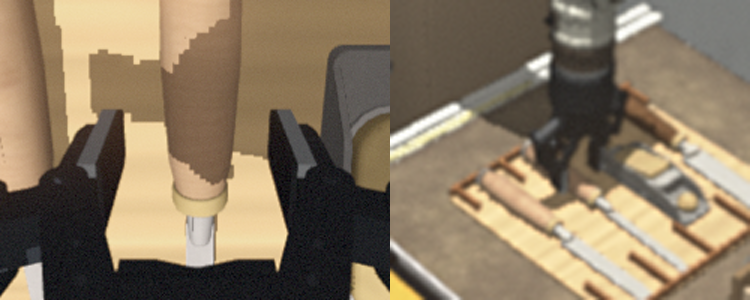

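```bash
python3 -m inch '[0,0,0,0,0,0,20, 0,0,0,0,0,0,20, 0,0,0,0,0,0,20, 0,0,0,0,0,0,20, 0,0,0,0,0,0,20]'; python3 -m inch '[0,0,0,0,0,0,20, 0,0,0,0,0,0,20]'
```

```text
clock: 8.52
eef_pos: [0.5203, 0.1538, 0.0281]
tool_rot: [-0.013, 1.0, 0.0, 0.0]
ft_force: [-0.5, 0.9, 1.3]
grip_width: 0.0178
grasp_force: 33.2
clock: 8.68
eef_pos: [0.5203, 0.1537, 0.0281]
tool_rot: [-0.013, 1.0, 0.0, 0.0]
ft_force: [-0.7, 1.3, 2.5]
grip_width: 0.0179
grasp_force: 33.5
```

The pads touched at 17.9 mm with 33 N, still on the upper curve of the handle. I'll reopen and go lower.

```bash
python3 -m inch '[0,0,0,0,0,0,60, 0,0,0,0,0,0,60, 0,0,0,0,0,0,60, 0,0,0,0,0,0,60]'; python3 -m inch '[0,0,-3,0,0,0,60,0,0,-3,0,0,0,60]';python3 -m inch '[0,0,-3,0,0,0,60,0,0,-3,0,0,0,60]';python3 -m inch '[0,0,0,0,0,0,20, 0,0,0,0,0,0,20, 0,0,0,0,0,0,20, 0,0,0,0,0,0,20, 0,0,0,0,0,0,20]'
```

```text
clock: 9.02
eef_pos: [0.5199, 0.1531, 0.0275]
tool_rot: [-0.013, 1.0, -0.0, -0.0]
ft_force: [-0.5, -0.0, 0.3]
grip_width: 0.0515
grasp_force: 0.0
clock: 9.18
eef_pos: [0.5197, 0.1531, 0.0241]
tool_rot: [-0.013, 1.0, -0.0, -0.0]
ft_force: [0.2, 0.9, 0.2]
grip_width: 0.0513
grasp_force: 0.0
clock: 9.35
eef_pos: [0.5197, 0.1532, 0.0211]
tool_rot: [-0.013, 1.0, -0.0, -0.0]
ft_force: [-0.2, -0.1, 0.1]
grip_width: 0.0509
grasp_force: 0.0
clock: 9.77
eef_pos: [0.5202, 0.1531, 0.0223]
tool_rot: [-0.013, 1.0, -0.0, 0.0]
ft_force: [-1.3, -2.1, 4.7]
grip_width: 0.0224
grasp_force: 57.5
```

```bash
python3 -m inch '[0,0,0,0,0,0,60, 0,0,0,0,0,0,60, 0,0,0,0,0,0,60, 0,0,0,0,0,0,60]'; python3 -m inch '[0,0,-4,0,0,0,60,0,0,-4,0,0,0,60]';python3 -m inch '[0,0,-3,0,0,0,60,0,0,-3,0,0,0,60]';python3 -m inch '[0,0,0,0,0,0,20, 0,0,0,0,0,0,20, 0,0,0,0,0,0,20, 0,0,0,0,0,0,20, 0,0,0,0,0,0,20]';python3 - <<'E'
from h import *
o=bot.get_obs();a=bot.camera('wrist')
b=bot.camera('side');b=b[100:200,240:360]
cv2.imwrite('pics/m5.png',np.hstack([cv2.resize(a[180:380,150:410],(390,300),interpolation=cv2.INTER_CUBIC),cv2.resize(b,(360,300),interpolation=cv2.INTER_CUBIC)]))
E
```

```text
clock: 10.1
eef_pos: [0.52, 0.1535, 0.0215]
tool_rot: [-0.013, 1.0, 0.0, -0.0]
ft_force: [-0.6, -0.5, 0.9]
grip_width: 0.051
grasp_force: 0.0
clock: 10.27
eef_pos: [0.5196, 0.1533, 0.017]
tool_rot: [-0.013, 1.0, -0.0, -0.001]
ft_force: [-0.9, 0.6, -0.1]
grip_width: 0.0511
grasp_force: 0.0
clock: 10.43
eef_pos: [0.5196, 0.1533, 0.0141]
tool_rot: [-0.013, 1.0, -0.0, -0.001]
ft_force: [-0.6, -0.1, -1.6]
grip_width: 0.0507
grasp_force: 0.0
clock: 10.85
eef_pos: [0.5202, 0.1534, 0.0151]
tool_rot: [-0.013, 1.0, 0.0, 0.0]
ft_force: [-0.5, -0.1, 2.8]
grip_width: 0.0239
grasp_force: 58.6
```

View pics/m5.png

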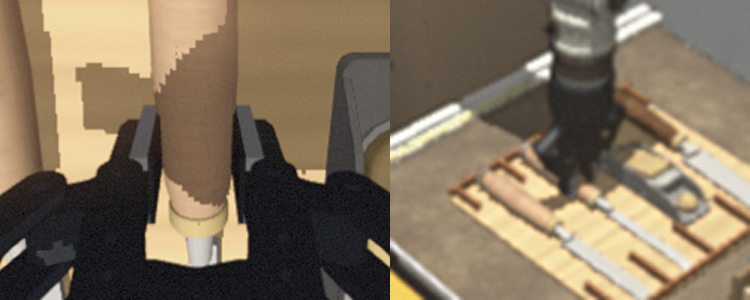

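The pads now straddle the handle at 23.9 mm with 58 N, close to its full width. Lifting as a test.

```bash
python3 -m inch '[0,0,10,0,0,0,20, 0,0,25,0,0,0,20, 0,0,45,0,0,0,20, 0,0,70,0,0,0,20, 0,0,100,0,0,0,20, 0,0,120,0,0,0,20,0,0,120,0,0,0,20]';python3 - <<'E'
from h import *
o=bot.get_obs();a=bot.camera('wrist')
b=bot.camera('side');b=b[80:200,220:380]
cv2.imwrite('pics/m6.png',np.hstack([cv2.resize(a,(400,300)),cv2.resize(b,(400,300),interpolation=cv2.INTER_CUBIC)]))
E
```

```text
clock: 11.53
eef_pos: [0.5233, 0.1543, 0.1402]
tool_rot: [-0.013, 1.0, 0.001, 0.005]
ft_force: [1.6, -0.0, -1.2]
grip_width: 0.024
grasp_force: 58.9
```

View pics/m6.png

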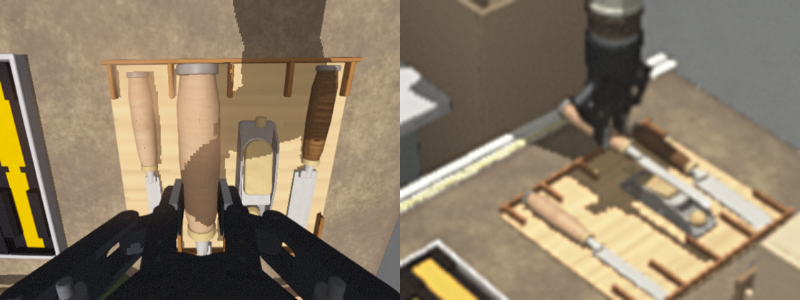

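The lift holds: the side view (right half) shows the chisel roughly level at about (640, 155). Carrying it to the narrow insert.

```bash
python3 -m inch '[0,-30,0,0,0,0,20, 0,-65,0,0,0,0,20, 2,-105,0,0,0,-0.026,20, 4,-145,0,0,0,-0.026,20, 6,-185,0,0,0,-0.026,20, 6,-225,0,0,0,-0.026,20, 6,-265,0,0,0,-0.026,20, 6,-305,0,0,0,-0.026,20]'
python3 -m inch '[0,-40,0,0,0,0,20, 0,-80,0,0,0,0,20, 0,-120,0,0,0,0,20, 0,-155,0,0,0,0,20, 0,-178,0,0,0,0,20, 0,-178,0,0,0,0,20, 0,-178,0,0,0,0,20, 0,-178,0,0,0,0,20]'
cat > chk.py <<'E'
import sys
from h import *
o=bot.get_obs();a=bot.camera('wrist');c=cam('wrist',o);e=o['eef_pos'];M=R.from_quat(o['tool_rot']).as_matrix()
print(e.round(4),'toolx',M[:,0].round(3),'tooly',M[:,1].round(3),'grip',round(o['grip_width'],4),o['grasp_force'],round(o['clock'],1))
for t in sys.argv[2:]:
  for m in bot.silhouettes('wrist',t)[:1]:
    zc=e[2]+.008  # handle axis height when held ~ tcp+.008
    ys,xs=np.nonzero(m['mask']);P=back(c,np.c_[xs,ys],zc);print(t,round(m['confidence'],2),'x',P[:,0].min().round(4),P[:,0].max().round(4))
    x0=P[:,0].min();q=[]
    for x in np.arange(x0+.012,x0+.08,.004):
        s=P[abs(P[:,0]-x)<.002,1];q.append((x,(s.min()+s.max())/2,np.ptp(s)))
    q=np.array(q);f=np.polyfit(q[:,0],q[:,1],1);print('slope deg',np.degrees(f[0]).round(2),'y at tcp',np.polyval(f,e[0]).round(4),'w',np.median(q[:,2]).round(4))
b=bot.camera('side')[80:340,100:400]
cv2.imwrite(sys.argv[1],np.hstack([cv2.resize(a,(400,300)),cv2.resize(b,(400,300),interpolation=cv2.INTER_CUBIC)]))
E
python3 chk.py pics/n1.png narrow_chisel
```

```text
clock: 12.3
eef_pos: [0.5243, -0.1531, 0.1326]
tool_rot: [-0.0, 1.0, 0.001, -0.002]
ft_force: [0.5, 0.5, -1.6]
grip_width: 0.0237
grasp_force: 59.0
clock: 12.97
eef_pos: [0.5249, -0.3286, 0.1327]
tool_rot: [-0.0, 1.0, 0.001, -0.002]
ft_force: [-0.3, 0.7, -1.5]
grip_width: 0.0236
grasp_force: 59.1
[ 0.5249 -0.3286  0.1327] toolx [-1.    -0.     0.003] tooly [-0.     1.     0.003] grip 0.0236 59.06607683049515 13.0
narrow_chisel 0.81 x 0.4368 0.5825
slope deg 1.15 y at tcp -0.3291 w 0.0279
```

Held geometry is consistent: handle width 27.9 mm at the assumed height, and the butt at .4368 needs +4 mm. Descending with a small yaw correction.

```bash
python3 -m inch '[2,-1,-25,0,0,-0.012,20, 4,-1,-55,0,0,-0.012,20, 4,-1,-80,0,0,-0.012,20, 4,-1,-95,0,0,-0.012,20, 4,-1,-103,0,0,-0.012,20, 4,-1,-109,0,0,-0.012,20, 4,-1,-113,0,0,-0.012,20, 4,-1,-116,0,0,-0.012,20]'; python3 -m inch '[0,0,0,0,0,0,20,0,0,0,0,0,0,20]'; python3 chk.py pics/n2.png
```

```text
clock: 13.78
eef_pos: [0.5309, -0.3307, 0.0195]
tool_rot: [0.006, 1.0, -0.0, 0.001]
ft_force: [-0.1, 0.1, -1.4]
grip_width: 0.0241
grasp_force: 59.1
clock: 13.95
eef_pos: [0.5307, -0.331, 0.0198]
tool_rot: [0.006, 1.0, -0.0, 0.001]
ft_force: [0.9, 0.1, -1.8]
grip_width: 0.0237
grasp_force: 59.1
[ 0.5307 -0.331   0.0198] toolx [-1.     0.012 -0.002] tooly [ 0.012  1.    -0.001] grip 0.0237 59.079809583490714 13.9
```

View pics/n2.png

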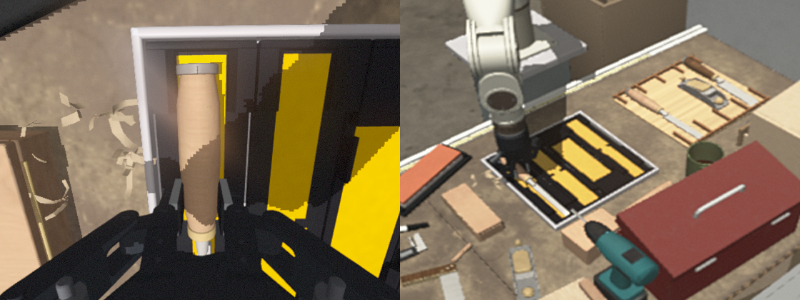

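The handle sits over its bay (image cols 176–220, yellow 178–226), slightly left. Shift +1.5 mm in y and lower 5 mm.

```bash
python3 -m inch '[-1,1.5,-2,0,0,0,20,-1,1.5,-4,0,0,0,20,-1,1.5,-5,0,0,0,20,-1,1.5,-5,0,0,0,20]'; python3 -m inch '[0,0,0,0,0,0,45,0,0,0,0,0,0,45,0,0,0,0,0,0,45,0,0,0,0,0,0,45]'; python3 -m inch '[0,0,15,0,0,0,45,0,0,40,0,0,0,45,0,0,75,0,0,0,45,0,0,115,0,0,0,45,0,20,150,0,0,0,50,0,50,180,0,0,0,55,0,90,200,0,0,0,60,0,120,200,0,0,0,60]'; python3 -m inch '[0,0,0,0,0,0,60]'; python3 chk.py pics/n3.png; python3 look.py pics/n3w.png narrow_chisel
```

```text
clock: 14.38
eef_pos: [0.5293, -0.3292, 0.0151]
tool_rot: [0.006, 1.0, -0.0, 0.0]
ft_force: [-2.1, 2.1, 5.5]
grip_width: 0.0239
grasp_force: 59.7
clock: 14.72
eef_pos: [0.529, -0.3292, 0.0136]
tool_rot: [0.006, 1.0, 0.0, -0.0]
ft_force: [-0.6, 0.4, 0.8]
grip_width: 0.0382
grasp_force: 0.0
clock: 15.38
eef_pos: [0.5313, -0.2091, 0.2191]
tool_rot: [0.007, 1.0, -0.002, 0.004]
ft_force: [0.6, 0.1, 1.1]
grip_width: 0.0512
grasp_force: 0.0
clock: 15.47
eef_pos: [0.5301, -0.2044, 0.2164]
tool_rot: [0.003, 1.0, 0.001, 0.002]
ft_force: [-0.8, -0.1, -0.6]
grip_width: 0.0513
grasp_force: 0.0
[ 0.5301 -0.2044  0.2164] toolx [-1.     0.006 -0.004] tooly [0.006 1.    0.001] grip 0.0513 0.0 15.5
[ 0.5293 -0.208   0.2143] [ 4.6e-03  1.0e+00 -3.0e-04  4.0e-04] 15.57
narrow_chisel 0.94 3299 px 156 197 108 285
  z 0.017 x 0.4422..0.6670 L 0.225 slope deg 3.0 mid x 0.5546 y -0.3300 w 0.0124 y(x=.52) -0.3318
  z 0.023 x 0.4424..0.6633 L 0.221 slope deg 0.7 mid x 0.5528 y -0.3296 w 0.0299 y(x=.52) -0.3300
  spot 0.59 [189. 217.] [ 0.5742 -0.3252  0.008 ]
```

View pics/n3.png

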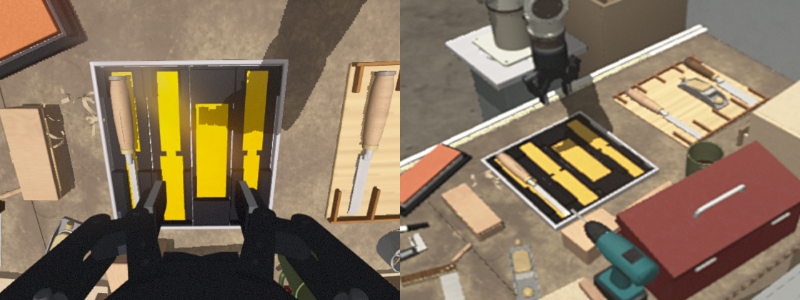

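The narrow chisel is down in its slot (wrist view cols 110–145, butt x .442, y -.330), and it touched the floor with 5 N. Now the medium one.

```bash
python3 -m inch '[0,40,0,0,0,0.02,60, -1,80,-5,0,0,0.04,60, -2,120,-15,0,0,0.075,60, -4,160,-30,0,0,0.075,60, -4,200,-45,0,0,0.075,60, -4,238,-60,0,0,0.075,60, -4,275,-75,0,0,0.075,60, -4,291,-100,0,0,0.075,60]'; python3 -m inch '[0,0,-10,0,0,0,60,0,0,-10,0,0,0,60,0,0,-10,0,0,0,60]'; python3 chk.py pics/p1.png
```

```text
clock: 16.38
eef_pos: [0.5266, 0.085, 0.114]
tool_rot: [-0.033, 0.999, 0.001, 0.002]
ft_force: [-0.4, 0.0, 0.9]
grip_width: 0.0513
grasp_force: 0.0
clock: 16.63
eef_pos: [0.5247, 0.0804, 0.1029]
tool_rot: [-0.031, 1.0, -0.0, -0.001]
ft_force: [-0.1, -0.8, 0.0]
grip_width: 0.0511
grasp_force: 0.0
[0.5247 0.0804 0.1029] toolx [-0.998 -0.061  0.003] tooly [-0.061  0.998 -0.001] grip 0.0511 0.0 16.6
```

```bash
python3 -m inch '[0,3,-30,0,0,0.003,60, 0,3,-60,0,0,0.003,60, 0,3,-78,0,0,0.003,60, 0,3,-85,0,0,0.003,60, 0,3,-89,0,0,0.003,60, 0,3,-89,0,0,0.003,60]';python3 -m inch '[0,0,0,0,0,0,20, 0,0,0,0,0,0,20, 0,0,0,0,0,0,20, 0,0,0,0,0,0,20, 0,0,0,0,0,0,20]'
```

```text
clock: 17.23
eef_pos: [0.5258, 0.0841, 0.0153]
tool_rot: [-0.032, 0.999, 0.0, 0.0]
ft_force: [0.1, 0.0, -0.2]
grip_width: 0.0513
grasp_force: 0.0
clock: 17.65
eef_pos: [0.5266, 0.0851, 0.0167]
tool_rot: [-0.033, 0.999, 0.0, 0.002]
ft_force: [-0.5, -0.5, 7.0]
grip_width: 0.024
grasp_force: 58.6
```

```bash
python3 -m inch '[0,0,10,0,0,0,20, 0,0,30,0,0,0,20, 0,0,60,0,0,0,20, 0,-10,95,0,0,0,20, 0,-45,110,0,0,-0.03,20, 0,-85,110,0,0,-0.066,20, 2,-125,110,0,0,-0.066,20, 3,-165,110,0,0,-0.066,20]';python3 -m inch '[0,-31,0,0,0,0,20,0,-31,0,0,0,0,20,0,-31,0,0,0,0,20,0,-31,0,0,0,0,20]'; python3 chk.py pics/p2.png medium_chisel
```

```text
clock: 18.32
eef_pos: [0.5282, -0.0813, 0.1263]
tool_rot: [-0.001, 1.0, -0.0, 0.001]
ft_force: [1.5, -0.2, -0.9]
grip_width: 0.0233
grasp_force: 59.3
clock: 18.65
eef_pos: [0.5278, -0.1109, 0.125]
tool_rot: [0.0, 1.0, 0.0, -0.0]
ft_force: [-0.5, 0.4, -0.9]
grip_width: 0.024
grasp_force: 59.4
[ 0.5278 -0.1109  0.125 ] toolx [-1.  0.  0.] tooly [0.    1.    0.001] grip 0.024 59.374044602009235 18.6
medium_chisel 0.68 x 0.4373 0.5848
slope deg -0.62 y at tcp -0.1113 w 0.0274
```

```bash
python3 -m inch '[2,-2,-30,0,0,0.005,20, 3,-2,-60,0,0,0.005,20, 3,-2,-80,0,0,0.005,20, 3,-2,-92,0,0,0.005,20, 3,-2,-99,0,0,0.005,20, 3,-2,-104,0,0,0.005,20, 3,-2,-107,0,0,0.005,20, 3,-2,-107,0,0,0.005,20]'; python3 -m inch '[0,0,0,0,0,0,20]'; python3 chk.py pics/p3.png
```

```text
clock: 19.47
eef_pos: [0.5314, -0.1127, 0.0179]
tool_rot: [-0.003, 1.0, -0.0, 0.0]
ft_force: [0.8, 0.5, -1.3]
grip_width: 0.0237
grasp_force: 59.4
clock: 19.55
eef_pos: [0.5318, -0.113, 0.0186]
tool_rot: [-0.003, 1.0, -0.0, 0.001]
ft_force: [-0.6, 0.2, -1.5]
grip_width: 0.0237
grasp_force: 59.4
[ 0.5318 -0.113   0.0186] toolx [-1.    -0.006 -0.001] tooly [-0.006  1.    -0.   ] grip 0.0237 59.387080180167686 19.6
```

```bash
python3 -m inch '[0,0,-2,0,0,0,20,0,0,-3,0,0,0,20,0,0,-3,0,0,0,20]'; python3 -m inch '[0,0,0,0,0,0,45,0,0,0,0,0,0,45,0,0,0,0,0,0,45,0,0,0,0,0,0,45]'; python3 -m inch '[0,0,15,0,0,0,45,0,0,40,0,0,0,45,0,0,75,0,0,0,45,0,0,115,0,0,0,45,0,0,150,0,0,0,50,0,40,180,0,0,0,55,0,80,200,0,0,0,60,0,120,200,0,0,0,60]'; python3 -m inch '[0,0,0,0,0,0,60]';  python3 look.py pics/p4w.png medium_chisel wide_chisel
```

```text
clock: 19.9
eef_pos: [0.5321, -0.1134, 0.0167]
tool_rot: [-0.003, 1.0, -0.0, 0.001]
ft_force: [-3.1, 1.3, 8.2]
grip_width: 0.0235
grasp_force: 60.2
clock: 20.23
eef_pos: [0.5311, -0.1132, 0.0148]
tool_rot: [-0.003, 1.0, -0.0, 0.0]
ft_force: [-0.1, -0.4, 0.7]
grip_width: 0.0384
grasp_force: 0.0
clock: 20.9
eef_pos: [0.5332, -0.0017, 0.2183]
tool_rot: [-0.001, 1.0, -0.0, 0.004]
ft_force: [0.7, 0.6, -0.7]
grip_width: 0.0511
grasp_force: 0.0
clock: 20.98
eef_pos: [0.5322, 0.0044, 0.2164]
tool_rot: [-0.006, 1.0, 0.002, 0.002]
ft_force: [1.0, -0.7, -0.7]
grip_width: 0.0514
grasp_force: 0.0
[0.5322 0.0044 0.2164] [-0.0063  1.      0.0016  0.0024] 20.98
medium_chisel 0.77 3788 px 161 198 102 292
  z 0.017 x 0.4424..0.6858 L 0.243 slope deg -1.6 mid x 0.5641 y -0.1120 w 0.0207 y(x=.52) -0.1107
  z 0.023 x 0.4426..0.6817 L 0.239 slope deg 0.5 mid x 0.5622 y -0.1135 w 0.0296 y(x=.52) -0.1139
  spot 0.9 [187. 214.] [ 0.576  -0.1142  0.008 ]
wide_chisel 0.92 5556 px 484 559 89 294
  z 0.017 x 0.4229..0.6857 L 0.263 slope deg -0.4 mid x 0.5543 y 0.3026 w 0.0360 y(x=.52) 0.3028
  z 0.023 x 0.4234..0.6817 L 0.258 slope deg 1.8 mid x 0.5526 y 0.3038 w 0.0361 y(x=.52) 0.3027
  spot 0.91 [515. 203.] [0.5573 0.3039 0.008 ]
```

Medium is seated as well (butt .4425, y -.1135). Wide chisel next.

```bash
python3 -m inch '[-2,40,0,0,0,0.01,60, -6,80,-5,0,0,0.01,60, -10,120,-15,0,0,0.01,60, -14,160,-30,0,0,0.01,60, -18,200,-45,0,0,0.01,60, -22,238,-60,0,0,0.01,60, -22,275,-75,0,0,0.01,60, -22,298,-95,0,0,0.01,60]'; python3 -m inch '[0,0,-10,0,0,0,60,0,0,-10,0,0,0,60,0,0,-10,0,0,0,60]'; python3 chk.py pics/q1.png
```

```text
clock: 21.9
eef_pos: [0.5097, 0.2988, 0.1183]
tool_rot: [-0.008, 1.0, 0.001, 0.001]
ft_force: [1.0, 0.2, -0.4]
grip_width: 0.0512
grasp_force: 0.0
clock: 22.15
eef_pos: [0.5087, 0.2943, 0.1076]
tool_rot: [-0.007, 1.0, -0.001, -0.001]
ft_force: [-1.3, -0.2, 0.2]
grip_width: 0.0511
grasp_force: 0.0
[0.5087 0.2943 0.1076] toolx [-1.    -0.013  0.003] tooly [-0.013  1.    -0.002] grip 0.0511 0.0 22.1
```

```bash
python3 -m inch '[1,8,-30,0,0,0.002,60, 1,8,-60,0,0,0.002,60, 1,8,-80,0,0,0.002,60, 1,8,-89,0,0,0.002,60, 1,8,-93,0,0,0.002,60, 1,8,-93,0,0,0.002,60]';python3 -m inch '[0,0,0,0,0,0,20, 0,0,0,0,0,0,20, 0,0,0,0,0,0,20, 0,0,0,0,0,0,20, 0,0,0,0,0,0,20]'
```

```text
clock: 22.75
eef_pos: [0.5107, 0.3036, 0.0163]
tool_rot: [-0.008, 1.0, 0.0, 0.0]
ft_force: [-0.4, 0.1, -0.0]
grip_width: 0.0514
grasp_force: 0.0
clock: 23.17
eef_pos: [0.5116, 0.3048, 0.0181]
tool_rot: [-0.009, 1.0, 0.001, 0.002]
ft_force: [0.0, -2.2, 6.9]
grip_width: 0.0233
grasp_force: 58.7
```

```bash
python3 -m inch '[0,0,10,0,0,0,20, 0,0,30,0,0,0,20, 0,0,60,0,0,0,20, 0,-10,95,0,0,0,20, 0,-45,110,0,0,-0.01,20, 2,-85,110,0,0,-0.017,20, 4,-125,110,0,0,-0.017,20, 6,-165,110,0,0,-0.017,20]';python3 -m inch '[1,-40,0,0,0,0,20,2,-80,0,0,0,0,20,4,-120,0,0,0,0,20,6,-160,0,0,0,0,20,8,-200,0,0,0,0,20,10,-240,0,0,0,0,20,11,-280,0,0,0,0,20,11,-320,0,0,0,0,20]'; python3 -m inch '[0,-40,0,0,0,0,20,0,-72,0,0,0,0,20,0,-72,0,0,0,0,20,0,-72,0,0,0,0,20,0,-72,0,0,0,0,20]'; python3 chk.py pics/q2.png wide_chisel
```

```text
clock: 23.83
eef_pos: [0.5159, 0.1384, 0.1272]
tool_rot: [-0.001, 1.0, 0.0, 0.001]
ft_force: [1.1, 0.3, -1.8]
grip_width: 0.0235
grasp_force: 59.2
clock: 24.5
eef_pos: [0.5269, -0.1823, 0.1266]
tool_rot: [-0.0, 1.0, 0.0, 0.0]
ft_force: [0.8, 0.6, -0.5]
grip_width: 0.0235
grasp_force: 59.2
clock: 24.92
eef_pos: [0.5267, -0.2521, 0.1259]
tool_rot: [0.0, 1.0, 0.001, -0.0]
ft_force: [0.5, 0.3, -1.0]
grip_width: 0.0237
grasp_force: 59.3
[ 0.5267 -0.2521  0.1259] toolx [-1.     0.     0.001] tooly [0.    1.    0.001] grip 0.0237 59.3413955529104 24.9
wide_chisel 0.82 x 0.4382 0.5838
slope deg 0.18 y at tcp -0.252 w 0.0276
```

```bash
python3 -m inch '[1,-5,-30,0,0,0,20, 1,-5,-60,0,0,0,20, 1,-5,-80,0,0,0,20, 1,-5,-92,0,0,0,20, 1,-5,-99,0,0,0,20, 1,-5,-103,0,0,0,20, 1,-5,-106,0,0,0,20, 1,-5,-106,0,0,0,20]'; python3 -m inch '[0,0,0,0,0,0,20]'; python3 chk.py pics/q3.png
```

```text
clock: 25.73
eef_pos: [0.5286, -0.2573, 0.0203]
tool_rot: [-0.001, 1.0, -0.0, 0.0]
ft_force: [0.2, -0.8, -2.0]
grip_width: 0.0235
grasp_force: 59.3
clock: 25.82
eef_pos: [0.5289, -0.2577, 0.0209]
tool_rot: [-0.0, 1.0, -0.0, 0.001]
ft_force: [-0.3, 0.0, -1.7]
grip_width: 0.0235
grasp_force: 59.3
[ 0.5289 -0.2577  0.0209] toolx [-1.    -0.001 -0.002] tooly [-0.001  1.    -0.001] grip 0.0235 59.327422241913155 25.8
```

```bash
python3 -m inch '[0,0,-2,0,0,0,20,0,0,-3,0,0,0,20,0,0,-3.5,0,0,0,20,0,0,-3.5,0,0,0,20]'; python3 -m inch '[0,0,0,0,0,0,45,0,0,0,0,0,0,45,0,0,0,0,0,0,45,0,0,0,0,0,0,45]'; python3 -m inch '[0,0,15,0,0,0,45,0,0,40,0,0,0,45,0,0,75,0,0,0,45,0,0,115,0,0,0,45,0,0,150,0,0,0,55,0,40,180,0,0,0,70,0,80,200,0,0,0,80,0,120,200,0,0,0,80]'; python3 -m inch '[0,0,0,0,0,0,80,0,0,0,0,0,0,80]';  python3 look.py pics/q4w.png wide_chisel medium_chisel narrow_chisel; python3 -m inch '[0,40,0,0,0,0,80,0,80,0,0,0,0,80,0,120,0,0,0,0,80,0,160,0,0,0,0,80,0,200,0,0,0,0,80,0,240,0,0,0,0,80,0,280,0,0,0,0,80,0,280,0,0,0,0,80]'; python3 look.py pics/q5w.png plane
```

```text
clock: 26.25
eef_pos: [0.5288, -0.2581, 0.0181]
tool_rot: [-0.0, 1.0, -0.0, 0.001]
ft_force: [-1.1, 0.4, 6.7]
grip_width: 0.0233
grasp_force: 60.2
clock: 26.58
eef_pos: [0.528, -0.2577, 0.0163]
tool_rot: [-0.0, 1.0, 0.0, -0.0]
ft_force: [-0.1, -0.5, -0.2]
grip_width: 0.0383
grasp_force: 0.0
clock: 27.25
eef_pos: [0.53, -0.1468, 0.2198]
tool_rot: [0.002, 1.0, -0.001, 0.004]
ft_force: [1.0, 0.5, -0.4]
grip_width: 0.0685
grasp_force: 0.0
clock: 27.42
eef_pos: [0.5284, -0.1442, 0.2162]
tool_rot: [-0.002, 1.0, -0.0, 0.001]
ft_force: [-0.5, -0.2, 1.2]
grip_width: 0.0687
grasp_force: 0.0
[ 0.5284 -0.1442  0.2162] [-2.2e-03  1.0e+00 -2.0e-04  6.0e-04] 27.42
wide_chisel 0.72 3910 px 164 205 105 268
  z 0.017 x 0.4401..0.6434 L 0.203 slope deg 0.5 mid x 0.5417 y -0.2600 w 0.0331 y(x=.52) -0.2602
  z 0.023 x 0.4403..0.6400 L 0.200 slope deg -0.1 mid x 0.5402 y -0.2593 w 0.0300 y(x=.52) -0.2592
  spot 0.63 [192. 216.] [ 0.5734 -0.2576  0.008 ]
medium_chisel 0.81 3761 px 294 321 108 306
  z 0.017 x 0.4428..0.7017 L 0.259 slope deg -0.4 mid x 0.5723 y -0.1137 w 0.0190 y(x=.52) -0.1134
  z 0.023 x 0.4430..0.6974 L 0.254 slope deg -0.6 mid x 0.5702 y -0.1144 w 0.0270 y(x=.52) -0.1139
  spot 0.84 [306. 218.] [ 0.5756 -0.1114  0.008 ]
narrow_chisel 0.89 3675 px 98 154 107 302
  z 0.017 x 0.4421..0.6964 L 0.254 slope deg 1.6 mid x 0.5692 y -0.3264 w 0.0122 y(x=.52) -0.3278
  z 0.023 x 0.4423..0.6921 L 0.250 slope deg 1.5 mid x 0.5672 y -0.3280 w 0.0317 y(x=.52) -0.3292
  spot 0.8 [138. 216.] [ 0.5738 -0.3264  0.008 ]
clock: 28.43
eef_pos: [0.528, 0.1399, 0.215]
tool_rot: [-0.004, 1.0, 0.002, -0.0]
ft_force: [0.4, -0.4, -0.3]
grip_width: 0.0682
grasp_force: 0.0
[0.528  0.1399 0.215 ] [-3.6e-03  1.0e+00  1.6e-03 -1.0e-04] 28.43
plane 0.73 5095 px 330 379 148 272
  z 0.035 x 0.4837..0.6367 L 0.153 slope deg 2.3 mid x 0.5602 y 0.2273 w 0.0543 y(x=.52) 0.2257
  spot 0.56 [351. 211.] [0.5652 0.2294 0.008 ]
```

View pics/q4w.png

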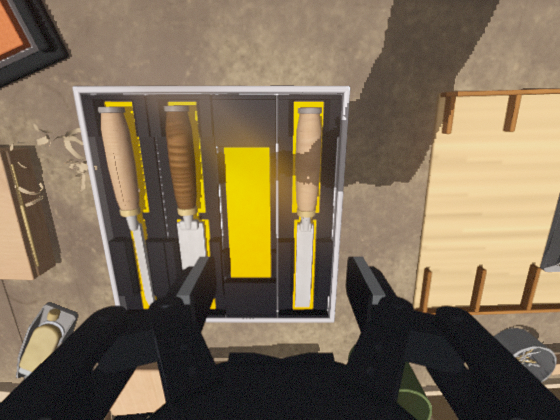

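All three chisels lie in their slots: narrow at cols 100–154, wide at 165–205 and medium at 294–321, with the plane pocket at col 248 free. Now the plane.

```bash
python3 -m inch '[15,35,-15,0,0,0.028,80, 30,70,-35,0,0,0.028,80, 37,92,-60,0,0,0.028,80, 37,92,-85,0,0,0.028,80, 37,92,-105,0,0,0.028,80, 37,92,-105,0,0,0.028,80,37,92,-105,0,0,0.028,80]'; python3 chk.py pics/r1.png; python3 - <<'E'
from h import *
o=bot.get_obs();a=bot.camera('wrist');c=cam('wrist',o)
for m in bot.silhouettes('wrist','plane')[:1]:
    ys,xs=np.nonzero(m['mask'])
    P=back(c,np.c_[xs,ys],.042);print(m['confidence'],len(xs),P[:,0].min())
    for x in np.arange(.49,.6,.01):
        s=P[abs(P[:,0]-x)<.002,1]
        if len(s):print('%.3f %.4f %.4f'%(x,(s.min()+s.max())/2,np.ptp(s)))
E
```

```text
clock: 29.17
eef_pos: [0.5645, 0.2236, 0.1092]
tool_rot: [-0.013, 1.0, -0.001, -0.002]
ft_force: [0.2, -0.4, 0.3]
grip_width: 0.0683
grasp_force: 0.0
[0.5645 0.2236 0.1092] toolx [-1.    -0.025  0.004] tooly [-0.025  1.    -0.002] grip 0.0683 0.0 29.2
0.64 10330 0.4857221422202227
0.490 0.2275 0.0120
0.500 0.2275 0.0412
0.510 0.2279 0.0448
0.520 0.2285 0.0462
0.530 0.2288 0.0468
0.540 0.2288 0.0467
0.550 0.2287 0.0466
0.560 0.2294 0.0464
0.570 0.2293 0.0478
0.580 0.2296 0.0468
0.590 0.2303 0.0466
```

```bash
python3 -m inch '[1,6,-25,0,0,0.003,80, 1,6,-50,0,0,0.003,80, 1,6,-70,0,0,0.003,80, 1,6,-82,0,0,0.003,80, 1,6,-88,0,0,0.003,80, 1,6,-91,0,0,0.003,80,1,6,-91,0,0,0.003,80]';python3 -m inch '[0,0,0,0,0,0,40, 0,0,0,0,0,0,40, 0,0,0,0,0,0,40, 0,0,0,0,0,0,40, 0,0,0,0,0,0,40]'
```

```text
clock: 29.95
eef_pos: [0.5667, 0.2319, 0.0202]
tool_rot: [-0.015, 1.0, 0.0, 0.001]
ft_force: [0.1, -0.2, 0.7]
grip_width: 0.0686
grasp_force: 0.0
clock: 30.37
eef_pos: [0.5675, 0.2314, 0.0216]
tool_rot: [-0.015, 1.0, -0.0, 0.002]
ft_force: [-0.6, -3.4, 6.6]
grip_width: 0.0467
grasp_force: 66.2
```

```bash
python3 -m inch '[0,0,10,0,0,0,40, 0,0,30,0,0,0,40, 0,0,60,0,0,0,40, 0,-10,95,0,0,0,40, 0,-45,110,0,0,-0.01,40, 2,-85,110,0,0,-0.03,40, 4,-125,110,0,0,-0.03,40, 6,-165,110,0,0,-0.03,40]';python3 -m inch '[0,-40,0,0,0,0,40,0,-80,0,0,0,0,40,0,-120,0,0,0,0,40,0,-160,0,0,0,0,40,0,-200,0,0,0,0,40,0,-235,0,0,0,0,40,0,-250,0,0,0,0,40,0,-250,0,0,0,0,40]'; python3 -m inch '[0,0,0,0,0,0,40,0,0,0,0,0,0,40]'; python3 chk.py pics/r2.png; python3 - <<'E'
from h import *
o=bot.get_obs();a=bot.camera('wrist');c=cam('wrist',o);e=o['eef_pos']
for m in bot.silhouettes('wrist','plane')[:1]:
    ys,xs=np.nonzero(m['mask'])
    P=back(c,np.c_[xs,ys],e[2]+.0205);print(m['confidence'],len(xs),P[:,0].min())
    for x in np.arange(P[:,0].min()+.01,.6,.01):
        s=P[abs(P[:,0]-x)<.002,1]
        if len(s):print('%.3f %.4f %.4f'%(x,(s.min()+s.max())/2,np.ptp(s)))
E
```

```text
clock: 31.03
eef_pos: [0.5712, 0.066, 0.1297]
tool_rot: [-0.001, 1.0, 0.0, -0.0]
ft_force: [0.1, -0.0, -6.1]
grip_width: 0.0466
grasp_force: 64.8
clock: 31.7
eef_pos: [0.5711, -0.1871, 0.1287]
tool_rot: [0.002, 1.0, -0.0, -0.001]
ft_force: [0.2, 0.9, -6.2]
grip_width: 0.0464
grasp_force: 64.8
clock: 31.87
eef_pos: [0.5715, -0.182, 0.1288]
tool_rot: [-0.001, 1.0, 0.001, -0.001]
ft_force: [-0.4, -0.3, -5.8]
grip_width: 0.0465
grasp_force: 64.8
[ 0.5715 -0.182   0.1288] toolx [-1.    -0.002  0.002] tooly [-0.002  1.     0.002] grip 0.0465 64.80272016953677 31.9
0.78 23410 0.49016005442546773
0.500 -0.1818 0.0391
0.510 -0.1814 0.0417
0.520 -0.1818 0.0444
0.530 -0.1815 0.0459
0.540 -0.1817 0.0465
0.550 -0.1817 0.0467
0.560 -0.1815 0.0471
0.570 -0.1815 0.0463
0.580 -0.1815 0.0463
0.590 -0.1817 0.0469
```

```bash
python3 -m inch '[2,-4,-30,0,0,0,40, 2,-4,-60,0,0,0,40, 2,-4,-78,0,0,0,40, 2,-4,-90,0,0,0,40, 2,-4,-97,0,0,0,40, 2,-4,-101,0,0,0,40, 2,-4,-104,0,0,0,40, 2,-4,-104,0,0,0,40]'; python3 -m inch '[0,0,0,0,0,0,40]';python3 chk.py pics/r3.png
```

```text
clock: 32.73
eef_pos: [0.5746, -0.1869, 0.0258]
tool_rot: [-0.001, 1.0, -0.0, 0.0]
ft_force: [-0.9, -0.5, -6.5]
grip_width: 0.0466
grasp_force: 64.7
clock: 32.82
eef_pos: [0.5749, -0.1872, 0.0265]
tool_rot: [-0.001, 1.0, -0.0, 0.001]
ft_force: [0.0, 1.0, -5.4]
grip_width: 0.0464
grasp_force: 64.7
[ 0.5749 -0.1872  0.0265] toolx [-1.    -0.001 -0.002] tooly [-0.001  1.    -0.001] grip 0.0464 64.69018867705017 32.8
```

View pics/r3.png

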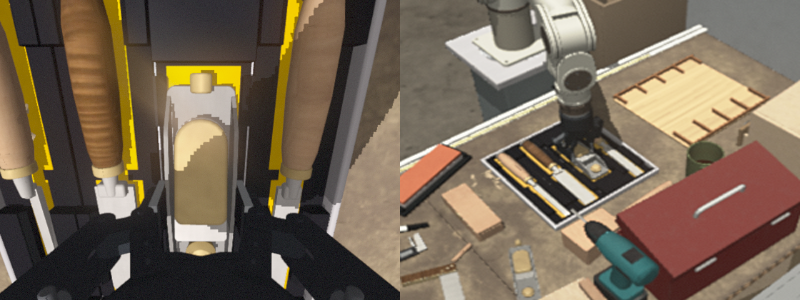

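The plane is centred over its pocket (cols 165–240) and clear of the chisels. Lowering until contact and releasing.

```bash
python3 -m inch '[0,1.5,-2,0,0,0,40,0,1.5,-4,0,0,0,40,0,1.5,-5.5,0,0,0,40,0,1.5,-5.5,0,0,0,40]'; python3 -m inch '[0,0,0,0,0,0,66,0,0,0,0,0,0,66,0,0,0,0,0,0,66,0,0,0,0,0,0,66]'; python3 -m inch '[0,0,15,0,0,0,66,0,0,35,0,0,0,66,0,0,70,0,0,0,66,0,0,110,0,0,0,66,0,0,150,0,0,0,66,-20,20,180,0,0,0,66,-40,40,200,0,0,0,66,-40,50,220,0,0,0,66]'; python3 -m inch '[0,0,0,0,0,0,66,0,0,0,0,0,0,66]';  python3 look.py pics/r4w.png plane wide_chisel medium_chisel narrow_chisel
```

```text
clock: 33.25
eef_pos: [0.5745, -0.1856, 0.0216]
tool_rot: [-0.001, 1.0, -0.0, 0.001]
ft_force: [-2.4, 2.0, 3.3]
grip_width: 0.0464
grasp_force: 65.9
clock: 33.58
eef_pos: [0.5746, -0.1859, 0.0203]
tool_rot: [-0.001, 1.0, -0.0, 0.001]
ft_force: [0.8, 1.6, -0.4]
grip_width: 0.0564
grasp_force: 0.0
clock: 34.25
eef_pos: [0.531, -0.1342, 0.242]
tool_rot: [-0.001, 1.0, 0.0, -0.001]
ft_force: [-0.5, 0.2, -0.7]
grip_width: 0.0566
grasp_force: 0.0
clock: 34.42
eef_pos: [0.5351, -0.1356, 0.2416]
tool_rot: [-0.001, 1.0, -0.001, 0.002]
ft_force: [-0.5, 0.3, 0.0]
grip_width: 0.0567
grasp_force: 0.0
[ 0.5351 -0.1356  0.2416] [-1.1e-03  1.0e+00 -7.0e-04  2.1e-03] 34.42
plane 0.63 4405 px 219 262 146 261
  z 0.035 x 0.4927..0.6440 L 0.151 slope deg -0.3 mid x 0.5683 y -0.1854 w 0.0496 y(x=.52) -0.1852
  spot 0.67 [245. 205.] [ 0.5735 -0.1848  0.008 ]
wide_chisel 0.7 3812 px 165 205 100 282
  z 0.017 x 0.4406..0.6876 L 0.247 slope deg -3.6 mid x 0.5641 y -0.2556 w 0.0324 y(x=.52) -0.2528
  z 0.023 x 0.4409..0.6839 L 0.243 slope deg 0.5 mid x 0.5624 y -0.2587 w 0.0289 y(x=.52) -0.2591
  spot 0.7 [191
[... 153 characters left out ...]
.0189 y(x=.52) -0.1130
  z 0.023 x 0.4431..0.6982 L 0.255 slope deg -0.4 mid x 0.5707 y -0.1141 w 0.0269 y(x=.52) -0.1138
  spot 0.72 [297. 207.] [ 0.5766 -0.1134  0.008 ]
narrow_chisel 0.56 3440 px 103 157 101 291
  z 0.017 x 0.4415..0.7029 L 0.261 slope deg 1.0 mid x 0.5722 y -0.3253 w 0.0128 y(x=.52) -0.3263
  z 0.023 x 0.4418..0.6989 L 0.257 slope deg 1.4 mid x 0.5704 y -0.3280 w 0.0325 y(x=.52) -0.3292
narrow_chisel 0.34 6027 px 148 220 89 292
  z 0.017 x 0.4285..0.7044 L 0.276 slope deg -20.3 mid x 0.5665 y -0.2396 w 0.0691 y(x=.52) -0.2224
  z 0.023 x 0.4290..0.7004 L 0.271 slope deg 2.2 mid x 0.5647 y -0.2509 w 0.0667 y(x=.52) -0.2526
  spot 0.92 [140. 206.] [ 0.5747 -0.3266  0.008 ]
```

View pics/r4w.png

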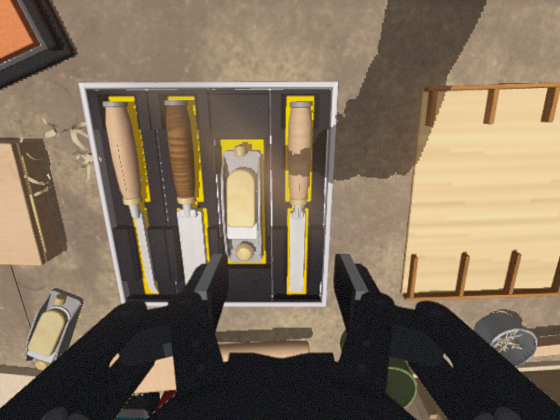

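All four tools lie in their inserts: narrow at cols 105–157, wide at 165–205, plane at 219–262 and medium at 287–311. Each is within about 2 mm of its seat, and the arm is clear.

```bash
python3 -c "
from workcell import bot
print(bot.job_done())"
```

```text
the job is handed in; nothing more can be done
None
```

The three chisels and the plane are each seated in their own insert, handles towards the robot; I left the mug and bit case alone, and the job is handed in at about 34 s of the 96 s allowed.

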